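# Slide the shaving mirror along its rail to the green tab

### The job

Slide the round mirror's carriage along its rail until the red pointer on the carriage points at the middle of the green tab (not the yellow one), then let go and leave it standing there. Leave the amber jar beside the rail where it is.

Things in the scene. Friction and masses are not known exactly. Their poses are not given: they have to be found in the camera images.
- mirror_grip (a point): Centre of the black square grip post (22 x 22 mm, 60 high, its top 25 mm above this point) on the mirror carriage; the post's foot and the carriage's top are 40 mm above the counter. Axes: z up, y along the rail, x across it, away from the robot. A red pointer sits at this y on the carriage's -x side. The mirror, 120 mm across, moves along 130 mm off at +x, 145 to 265 mm above the counter.
- mirror_carriage (a joint): Travel of the mirror carriage (steel, 64 x 70 mm, on a low fixed two-bar chrome rail with a white base 420 mm long), in m: 0 at the stop at the rail's -y end, 0.30 at the +y stop, growing along mirror_grip's +y. Slides smoothly against about 2.5 N of friction and stays where it is left; no spring, no detent.
- green_mark (a point): Middle of the top of the green tab, 22 mm above the counter: a fixed block 30 (x) x 24 (y, along the rail) x 12 mm on the rail's base, on the robot's side, 65 mm from the rail's midline. The carriage is in place when mirror_grip and this point agree along the rail. A like yellow tab is on the rail's other half; which half is green varies.
- jar_center (a point): Centre, half-way up, of the amber glass jar with tight black screw lid, 64 mm across and 80 mm high, standing loose on the counter beyond the rail. Not to be disturbed.
Things that resemble listed ones, but are neither listed nor needed, are in the scene too. Leave any purple or turquoise look-alike of the part that bears jar_center alone.

How it is judged:
At the end, for the whole second after the job is handed in: The carriage is at rest with mirror_grip within 13 mm of green_mark along the rail (the pointer over the green tab), and the amber jar stands upright (within 10 degrees) within 20 mm of where it started (y of green_mark in the frame of mirror_grip between -0.013 and 0.013 m and not (velocity of joint mirror_carriage above 0.01 m/s or velocity of joint mirror_carriage below -0.01 m/s) and distance of jar_center from where it was at the start of the episode below 0.02 m and angle between jar_center's own z axis and vertical below 0.17 rad); the robot touches nothing.
It fails at once if the amber jar is pushed more than 20 mm or tipped more than 20 degrees (distance of jar_center from where it was at the start of the episode above 0.02 m or angle between jar_center's own z axis and vertical above 0.35 rad).
It also fails if it takes over 32 s, if anything falls off the work surface, if the arm or the gripper's body presses on something with over 40 N, if the wrist force passes 120 N, or if a joint passes its speed limit or range.

### The arm

A 6-joint arm with a two-finger parallel gripper is mounted at the origin on the work surface. World frame = base frame: x ahead of the robot, y to its left, z up, the work surface at z = 0. Lengths are in m, angles in rad, forces in N, time in s.
With the tool pointing down it reaches from about 0.4 to 0.825 m from the base axis. Payload 7 kg.
Tool frame: the origin (TCP) lies on the centre line of the jaws, within the pads' length; the fingertips stand 19 mm ahead of it and the grasp point (between the pads) is the TCP; z points along the fingers, y is the direction in which the jaws open and shut (so a half turn about z gives the same grasp; the last joint's range is limited). The gripper opens to 85 mm and grips with 20 to 120 N. Pads are 22 mm wide; open, the fingers measure 114 mm over their backs; the gripper's body (76 mm by 85 mm) begins 54 mm behind the grasp point. The pads swing forward as they close: fully open they stand 13 mm farther back than shut.
Start: joints at [-0.884, 0.359, 0.012, 0, -1.224, -0.288], TCP at [0.262, -0.622, 0.211] pointing down, gripper open.
Joint ranges: [-3.07, 3.07], [-1.43, 2.12], [-1.02, 1.25], [-3.03, 1.67], [-3.05, -0], [-3.03, 3.03]. Speed limits (rad/s): [2.39, 2.39, 3.01, 3.14, 3.14, 3.14].

### API

Orientations are given as a unit quaternion [w, x, y, z].
In Python, from bench import bot, imaging gives the robot as it stands. The module is installed in compiled form; this text tells all that it offers.
- The arm moves only by the tool step_arm, never from a script. Its argument "moves" is one flat list of numbers, 5 for each row, row after row: the opening, from 0 (shut) to 1 (fully open), then the shift along the world's x, y, z in m, then the turn about the world's z in rad. In form: [gripper, tx, ty, tz, yaw, gripper, tx, ty, tz, yaw, ...]. A call has 1 to 10 rows; each row shifts and turns the commanded pose from where the row before left it; what a row does not reach is not made up. A row lasts 1/8 s, in which the tool goes at most 62.5 mm and 10.7 degrees, less where a joint would pass 70% of its speed; a pose out of reach is approached as far as the arm can. A call is refused whole if a number of a shift passes 0.0625 or a number of a turn 0.188, either way. A call with a gripper value outside its range is refused whole. The fingers move at their own pace and stop on an object; "force" is the grip in N (left out, the last holds). Time passes only in rows, so rows that do not move let the fingers close. It gives the time, the measured TCP pose, the force and the opening at its end, in the units of the state.
- bot.read_state(): the state, without advancing time (a new reading comes with each control period).
- imaging.camera(name): name is "scene" or "top" or "wrist"; returns (picture, depth): 420x560x3 uint8, blue, green, red; 420x560 float32, m along the optical axis (not along the pixel's ray), 0 where there is no reading.
- imaging.get_calibration(name): a dict with "camera_matrix" (3x3 intrinsics, pixels), "dist" ([k1, k2, p1, p2, k3] as OpenCV has them; the pictures are not rectified), "R" (3x3) and "t" (3): a world point X has camera coordinates R X + t; the wrist camera has in their place "T_tool_cam" (4x4, takes a point from camera to tool coordinates, whose origin is the TCP and whose axes are the flange's). Camera axes: x right, y down, z forward; pixel columns grow to the right and rows downward; lengths in m; the calibration is good to about 2 mm. A picture is of the moment at which its call begins: read the wrist's pose just before it. get_calibration takes no time and is no camera call.
- bot.finish_job(): hands the job in, once; it reports no verdict.
The state is a dict: "time": time; "q": joint angles; "joint_velocities": joint speeds; "joint_torque": joint torques, N m; "tool_pos": TCP position; "eef_rot": TCP orientation; "wrist_force": force on the tool from outside, world axes, zero at the start; "torque": the same for the moment, N m; "opening": finger opening in m.
Only numpy, scipy, OpenCV 4.12 (cv2) and the standard library are available. Lean on these libraries where they do the work, as an engineer would, in place of code of your own. Each camera call takes 0.05 s, during which the arm holds its last target. There are 200 camera calls.

## Working session

There is one attempt and no reset: what is moved stays moved. The work goes in short steps, Python scripts to look and compute and a tool call to move; the robot and the scene stay as the last step left them, time stands still between calls to the robot, and variables do not carry over. Pictures are saved under pics/ and viewed, about 8 in all and at most 12, crops included, and the job is handed in when it is done.

Besides the shell and the picture viewer there is one more tool, called after "Call:" as name(argument=value, ...) on one line, values as JSON. step_arm: Moves the arm, as the interface text tells. Its arguments: {"type":"object","properties":{"moves":{"type":"array"},"force":{"type":"number"}},"required":["moves"]}

```bash
mkdir -p pics; cat > h.py <<'E'
import numpy as np, cv2
from bench import bot, imaging
def ray(c,u,v):
    K,d=np.array(c["camera_matrix"]),np.array(c["dist"],float)
    p=cv2.undistortPoints(np.array([[[u,v]]],float),K,d)[0,0]
    R,t=np.array(c["R"]),np.array(c["t"]).ravel()
    return -R.T@t, R.T@np.array([p[0],p[1],1])
def onz(c,u,v,z):
    o,d=ray(c,u,v); return o+d*(z-o[2])/d[2]
def dep(c,D,u,v):
    o,d=ray(c,u,v); return o+d*D[int(v),int(u)]
E
python3 - <<'E'
from h import *
for n in("scene","top"):
    p,d=imaging.camera(n); cv2.imwrite(f"pics/{n}0.png",p); np.savez(f"{n}0.npz",p=p,d=d)
print(bot.read_state())
E
```

```text
{'time': 0.1, 'q': array([-8.83873120e-01,  3.59315710e-01,  1.11616392e-02, -3.09264100e-04,
       -1.22408815e+00, -2.88095476e-01]), 'joint_velocities': array([ 6.29211152e-05, -2.55132175e-03,  2.75882058e-03,  3.07832425e-03,
       -9.25335784e-04,  4.91850800e-04]), 'joint_torque': array([-2.01768387e-03, -5.84766054e+01,  2.94109440e+01,  6.95450261e+00,
       -3.18046950e-03, -4.88317056e-06]), 'tool_pos': array([ 0.26192592, -0.62161949,  0.21056182]), 'eef_rot': array([-2.10193516e-04, -1.98043185e-01,  9.80193018e-01,  7.06832490e-04]), 'wrist_force': array([ 0.03258597, -1.15041974,  0.04716822]), 'torque': array([0.03948276, 0.00816904, 0.02971484]), 'opening': 0.08505729711775793}
```

View pics/scene0.png

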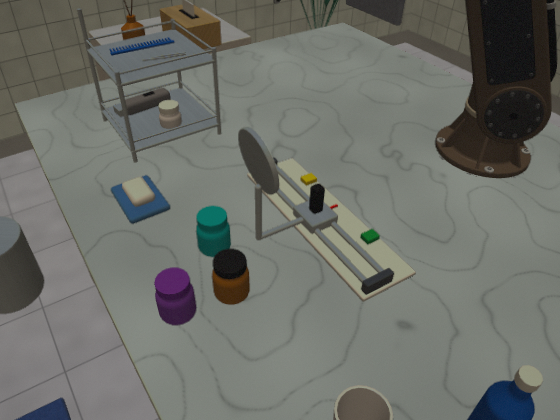

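View pics/top0.png

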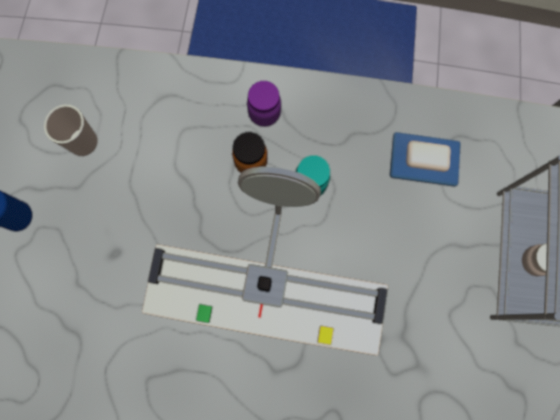

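The scene view shows the carriage at about (316,212), with green at (370,236) and yellow at (309,179). The top view shows the post at (264,284), the pointer at (261,311), green at (204,313), yellow at (326,335), and the amber jar at (250,150) near the mirror's path.

```bash
python3 - <<'E'
from h import *
def masks(p):
    h=cv2.cvtColor(p,cv2.COLOR_BGR2HSV)
    return {"green":cv2.inRange(h,(50,150,60),(75,255,255)),"yellow":cv2.inRange(h,(22,150,120),(35,255,255)),
     "red":cv2.inRange(h,(0,150,120),(6,255,255))|cv2.inRange(h,(174,150,120),(180,255,255)),"amber":cv2.inRange(h,(7,150,40),(18,255,255)),"black":cv2.inRange(h,(0,0,0),(180,255,45))}
Z={"green":.022,"yellow":.022,"red":.03,"amber":.04,"black":.1}
for n in("scene","top"):
    f=np.load(f"{n}0.npz");p,D=f["p"],f["d"];c=imaging.get_calibration(n)
    for k,m in masks(p).items():
        N,_,st,ce=cv2.connectedComponentsWithStats(m)
        for i in range(1,N):
            if 12<st[i,4]<2500 and 120<ce[i][0]<400 and 120<ce[i][1]<350:
                u,v=ce[i]; print(n,k,st[i],ce[i].round(1),"z",onz(c,u,v,Z[k]).round(4),"d",dep(c,D,u,v).round(4))
    if n=="top":
        for nm,u,v in(("lid",248,146),("bracket",277,211),("railL",156,266),("railR",380,305),("car",250,284),("armmid",271,240)): print(nm,dep(c,D,u,v).round(4))
E
```

```text
scene green [361 230  18  12 131] [370.  235.4] z [0.4712 0.0957 0.022 ] d [0.4686 0.0935 0.0189]
scene yellow [301 173  16  10  87] [308.3 177.3] z [ 0.4621 -0.1165  0.022 ] d [ 0.4607 -0.1182  0.0203]
scene amber [213 267  36  37 878] [231.2 287.9] z [0.7671 0.0776 0.04  ] d [0.7694 0.0821 0.0461]
scene black [309 184  15  29 344] [316.4 198.2] z [0.5527 0.0222 0.1   ] d [0.5353 0.0022 0.0781]
scene black [213 249  34  30 817] [229.4 263.6] z [0.7672 0.0776 0.1   ] d [0.7588 0.0605 0.0791]
scene black [362 274  31  20 220] [375.9 284.4] z [0.6002 0.2347 0.1   ] d [0.5486 0.1958 0.027 ]
top green [198 306  12  15 143] [203.6 313.1] z [0.4671 0.0902 0.022 ] d [0.4671 0.0903 0.021 ]
top yellow [319 327  13  17 184] [325.1 334.8] z [ 0.459  -0.1209  0.022 ] d [ 0.459  -0.1208  0.023 ]
top amber [234 151  32  20 203] [249.8 162.6] z [0.7381 0.0486 0.04  ] d [0.7273 0.0452 0.0771]
top black [234 133  30  31 750] [248.5 148.2] z [0.745  0.0491 0.1   ] d [0.7506 0.0508 0.0828]
top black [158 260   4  14  15] [159.5 266.9] z [0.5299 0.1615 0.1   ] d [0.534  0.1766 0.0349]
top black [258 277  13  14 144] [263.9 283.4] z [ 0.5272 -0.0076  0.1   ] d [ 0.5271 -0.0076  0.1006]
lid [0.7558 0.0526 0.0785]
bracket [ 0.6527 -0.0116  0.0658]
railL [0.5347 0.1833 0.0332]
railR [ 0.5209 -0.2071  0.0331]
car [0.5265 0.0173 0.041 ]
armmid [ 0.6068 -0.0075  0.0348]
```

```bash
python3 - <<'E'
from h import *
f=np.load("top0.npz");D=f["d"];c=imaging.get_calibration("top")
pts=np.array([dep(c,D,u,v) for u in range(470,560,3) for v in range(130,345,3) if D[v,u]>0])
s=pts[pts[:,2]>.06]; print(s.min(0),s.max(0)); a=s[s[:,0]<s[:,0].min()+.05]; print(a.round(3)[:8])
E
```

```text
[ 0.52097203 -0.48614143  0.06009067] [ 0.75921141 -0.41234214  0.23103286]
[[ 0.552 -0.417  0.06 ]
 [ 0.526 -0.413  0.073]
 [ 0.522 -0.417  0.065]
 [ 0.526 -0.414  0.083]
 [ 0.521 -0.416  0.08 ]
 [ 0.526 -0.414  0.095]
 [ 0.521 -0.416  0.091]
 [ 0.526 -0.414  0.106]]
```

Call:
step_arm(moves=[1,0.024,0.056,0,-0.0435,1,0.024,0.056,0,-0.0435,1,0.024,0.056,0,-0.0435,1,0.024,0.056,0,-0.0435,1,0.024,0.056,0,-0.0435,1,0.024,0.056,0,-0.0435,1,0.024,0.056,0,-0.0435,1,0.024,0.056,0,-0.0435,1,0.024,0.054,0,-0.0435,1,0,0,0,-0.0435], force=40)

```text
time: 1.35
tool_pos: [0.4793, -0.1167, 0.2112]
eef_rot: [-0.0, 0.016, 1.0, 0.0]
wrist_force: [-0.3, -0.3, -1.0]
opening: 0.0855
```

```bash
python3 - <<'E'
from h import *
from scipy.spatial.transform import Rotation as Ro
s=bot.read_state();q=s["eef_rot"];R=Ro.from_quat(q,scalar_first=True).as_matrix()
p,D=imaging.camera("wrist");cv2.imwrite("pics/w1.png",p);c=imaging.get_calibration("wrist");T=np.array(c["T_tool_cam"])
M=np.eye(4);M[:3,:3]=R;M[:3,3]=s["tool_pos"];W=M@T
c["R"]=W[:3,:3].T;c["t"]=-W[:3,:3].T@W[:3,3]
print(s["time"],s["tool_pos"],R.round(3))
h=cv2.cvtColor(p,cv2.COLOR_BGR2HSV)
for k,m,z in(("green",cv2.inRange(h,(50,150,60),(75,255,255)),.022),("yellow",cv2.inRange(h,(22,150,120),(35,255,255)),.022),("red",cv2.inRange(h,(0,150,120),(6,255,255))|cv2.inRange(h,(174,150,120),(180,255,255)),.03),("black",cv2.inRange(h,(0,0,0),(180,255,45)),.1)):
    N,_,st,ce=cv2.connectedComponentsWithStats(m)
    for i in range(1,N):
        if st[i,4]>80: print(k,st[i],ce[i].round(1),onz(c,*ce[i],z).round(4),dep(c,D,*ce[i]).round(4))
E
```

```text
1.35 [ 0.47929632 -0.11666531  0.21116931] [[-0.999  0.033 -0.   ]
 [ 0.033  0.999  0.   ]
 [ 0.     0.    -1.   ]]
green [482 130  29  31 620] [496.4 145.5] [0.4663 0.0906 0.022 ] [0.4663 0.0906 0.022 ]
red [394 158   7  25 113] [396.9 169.7] [ 0.4847 -0.0044  0.03  ] [ 0.4841 -0.0052  0.0326]
black [191 194   6  46 123] [193.5 212.6] [ 0.4963 -0.1807  0.1   ] [ 0.5223 -0.199   0.0249]
black [ 385  208   45   46 1487] [407.1 231. ] [ 0.5171 -0.0157  0.1   ] [ 0.5184 -0.0146  0.097 ]
black [    0   269   560   151 36945] [280.  373.6] [ 0.6509 -0.119   0.1   ] [ 0.743  -0.1208 -0.0009]
```

View pics/w1.png

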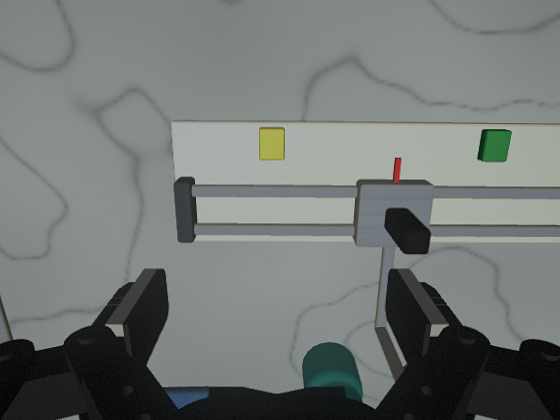

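The wrist view shows green at (496,145), the pointer at (397,170) and the post at (407,231). These agree with the top view: the carriage must move about 95 mm towards +y.

Call:
step_arm(moves=[1,0.024,0.055,0,0,1,0.024,0.055,0,0,1,0,0,-0.045,0,1,0,0,-0.045,0,1,0,0,-0.042,0,1,0,0,0,0,1,0,0,0,0])

```text
time: 2.28
tool_pos: [0.527, -0.0102, 0.0808]
eef_rot: [0.001, 0.018, 1.0, -0.0]
wrist_force: [0.9, 0.3, 0.1]
opening: 0.0853
```

Call:
step_arm(moves=[0,0,0,0,0,0,0,0,0,0,0,0,0,0,0,0,0,0,0,0,0,0,0,0,0,0,0,0,0,0], force=40)

```text
time: 3.02
tool_pos: [0.5268, -0.0099, 0.0802]
eef_rot: [0.001, 0.018, 1.0, 0.0]
wrist_force: [-0.2, 0.1, 6.5]
opening: -0.0003
```

```bash
python3 - <<'E'
from h import *
a,_=imaging.camera("scene");b,D=imaging.camera("wrist")
t,_=imaging.camera("top")
cv2.imwrite("pics/c2.png",np.hstack([cv2.resize(a[130:300,220:420],(400,340)),cv2.resize(b,(400,300))[:300].copy() if 0 else cv2.resize(b,(400,340))])); cv2.imwrite("pics/t2.png",t)
E
```

```text
(no output)
```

View pics/c2.png

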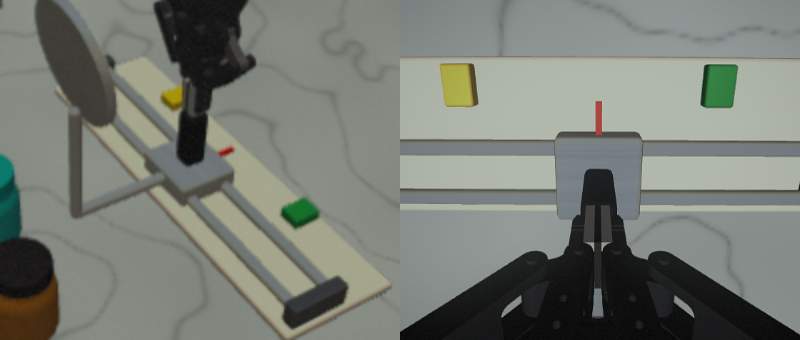

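```bash
cat >> h.py <<'E'
def wrist(name):
    from scipy.spatial.transform import Rotation as Ro
    s=bot.read_state();W=np.eye(4);W[:3,:3]=Ro.from_quat(s["eef_rot"],scalar_first=True).as_matrix();W[:3,3]=s["tool_pos"]
    p,D=imaging.camera("wrist");cv2.imwrite(name,p);c=imaging.get_calibration("wrist");W=W@np.array(c["T_tool_cam"])
    c["R"]=W[:3,:3].T;c["t"]=-W[:3,:3].T@W[:3,3];return s,p,D,c
def px(c,X):
    return cv2.projectPoints(np.array([X],float),cv2.Rodrigues(c["R"])[0],np.array(c["t"]),np.array(c["camera_matrix"]),np.array(c["dist"],float))[0].ravel()
E
python3 - <<'E'
from h import *
s,p,D,c=wrist("pics/w2.png");print(s["time"],s["tool_pos"],s["wrist_force"],"cam",ray(c,280,210)[0],np.array(c["T_tool_cam"]).round(3))
print("tcp px",px(c,s["tool_pos"]),"tip",px(c,s["tool_pos"]-[0,0,.019]))
for v in range(150,350,8): print(v,dep(c,D,278,v).round(3),dep(c,D,262,v).round(3),p[v,278],p[v,262])
c=imaging.get_calibration("scene");c["R"]=np.array(c["R"])
a,D=imaging.camera("scene");print("scene tcp",px(c,s["tool_pos"]),"tip",px(c,s["tool_pos"]-[0,0,.019]))
for v in range(160,222,5): print(v,dep(c,D,316,v).round(3))
E
```

```text
3.175 [ 0.52680053 -0.0099119   0.08019146] [-0.50837424  0.4279127   7.4169435 ] cam [ 0.44859098 -0.00687884  0.24234287] [[-0.001 -0.953 -0.303  0.078]
 [ 1.    -0.001 -0.     0.   ]
 [-0.    -0.303  0.953 -0.162]
 [ 0.     0.     0.     1.   ]]
tcp px [276.03639819 253.33291738] tip [276.0733285  237.27849208]
150 [ 0.486 -0.007  0.032] [ 0.49  -0.017  0.011] [ 63  69 170] [172 185 179]
158 [ 0.491 -0.008  0.032] [ 0.495 -0.018  0.009] [ 65  70 171] [172 183 177]
166 [ 0.496 -0.008  0.032] [ 0.495 -0.017  0.032] [ 62  68 146] [74 77 76]
174 [ 0.499 -0.008  0.038] [ 0.498 -0.017  0.039] [127 127 120] [130 130 123]
182 [ 0.503 -0.008  0.04 ] [ 0.503 -0.017  0.039] [136 129 122] [136 129 121]
190 [ 0.508 -0.008  0.039] [ 0.507 -0.017  0.04 ] [132 125 118] [134 127 119]
198 [ 0.512 -0.008  0.04 ] [ 0.512 -0.017  0.039] [135 127 119] [138 129 123]
206 [ 0.517 -0.008  0.04 ] [ 0.517 -0.018  0.039] [135 126 118] [135 128 119]
214 [ 0.517 -0.009  0.054] [ 0.517 -0.017  0.052] [32 29 28] [37 35 34]
222 [ 0.517 -0.009  0.065] [ 0.517 -0.017  0.064] [30 30 27] [37 37 31]
230 [ 0.517 -0.009 
[... 754 characters left out ...]
 42 42] [23 23 21]
318 [ 0.522 -0.009  0.137] [ 0.514 -0.013  0.149] [40 41 41] [24 21 23]
326 [ 0.526 -0.009  0.136] [ 0.515 -0.013  0.152] [41 43 44] [23 21 21]
334 [ 0.529 -0.009  0.137] [ 0.514 -0.013  0.157] [40 39 40] [20 18 16]
342 [ 0.531 -0.009  0.138] [ 0.514 -0.013  0.16 ] [35 37 37] [17 18 18]
scene tcp [316.20734592 192.46359216] tip [315.48240581 199.97374698]
160 [0.545 0.003 0.171]
165 [ 0.54  -0.002  0.156]
170 [0.542 0.001 0.146]
175 [ 0.54  -0.     0.134]
180 [ 0.537 -0.002  0.12 ]
185 [ 0.535 -0.004  0.106]
190 [0.537 0.    0.097]
195 [0.537 0.002 0.087]
200 [0.536 0.002 0.074]
205 [0.534 0.001 0.06 ]
210 [0.533 0.002 0.046]
215 [0.537 0.008 0.04 ]
220 [0.546 0.019 0.04 ]
```

The measured depths show the shut fingertips resting on the post's top at z≈0.10. The real tips are therefore about 40 mm higher than the stated TCP implies. I'll raise the arm, open the gripper and measure where the tips really are.

Call:
step_arm(moves=[0,0,0,0.03,0,0,0,0,0.01,0,1,0,0,0,0,1,0,0,0,0,1,0,0,0,0,1,0,0,0,0,1,0,0,0,0])

```text
time: 4.15
tool_pos: [0.526, -0.0101, 0.1191]
eef_rot: [-0.0, 0.018, 1.0, -0.0]
wrist_force: [-0.0, 0.7, 0.1]
opening: 0.0853
```

```bash
python3 - <<'E'
from h import *
s,p,D,c=wrist("pics/w3.png");print(s["time"],s["tool_pos"],s["wrist_force"],s["opening"])
P=np.array([dep(c,D,u,v) for v in range(150,420,3) for u in range(0,560,3) if D[v,u]>0])
P=P[(abs(P[:,1]+.01)<.075)&(abs(P[:,0]-.527)<.03)&(P[:,2]>.05)]
h,_,_=np.histogram2d(P[:,1],P[:,2],bins=[np.arange(-.09,.08,.01),np.arange(.05,.23,.01)])
print(np.arange(.05,.22,.01).round(2))
for y,r in zip(np.arange(-.09,.07,.01),h.astype(int)): print(round(y,2),r)
E
```

```text
4.15 [ 0.52597477 -0.01006648  0.11912716] [-0.04502784  0.71082806  0.06681135] 0.08532975272490698
[0.05 0.06 0.07 0.08 0.09 0.1  0.11 0.12 0.13 0.14 0.15 0.16 0.17 0.18
 0.19 0.2  0.21]
-0.09 [0 0 0 0 0 0 0 0 0 0 0 0 0 0 3 0 0]
-0.08 [  0   0   0   0   0   0   0   0   0   0   0   0   0   0  37 258  52]
-0.07 [  0   0   0   0   0   0   0   0   0   0   2  18  25  12  52 268  24]
-0.06 [  0   0   0   0   0   0   0   0   0   0  49  91 108 139  78 117  29]
-0.05 [  0   0   0   0   0   0   0   0   0   0   0   0   0   0   0  24 139]
-0.04 [ 0  0  0  0  0  0  0  0  0  0  0  0  0  0  0  0 80]
-0.03 [  0   0   0   0   0   0   0   0   0   0   0   0   0   0   0   0 102]
-0.02 [  6   9   9  11  72  14   0   0   0   0   0   0   0   0   0   0 138]
-0.01 [  6  12  12  12  72  18   0   0   0   0   0   0   0   0   0   0 126]
-0.0 [  1   1   3   3  11   0   0   0   0   0   0   0   0   0   0   0 112]
0.01 [ 0  0  0  0  0  0  0  0  0  0  0  0  0  0  0  0 51]
0.02 [  0   0   0   0   0   0   0   0   0   0   0   0   0   0   0  16 155]
0.03 [  0   0   0   0   0   0   0   0   0   0  50  87 113 140  65 113  45]
0.04 [  0   0   0   0   0   0   0   0   0   0   3  18  25  14  59 266   1]
0.05 [  0   0   0   0   0   0   0   0   0   0   0   0   0   0  43 276  98]
0.06 [0 0 0 0 0 0 0 0 0 0 0 0 0 0 4 9 0]
```

View pics/w3.png

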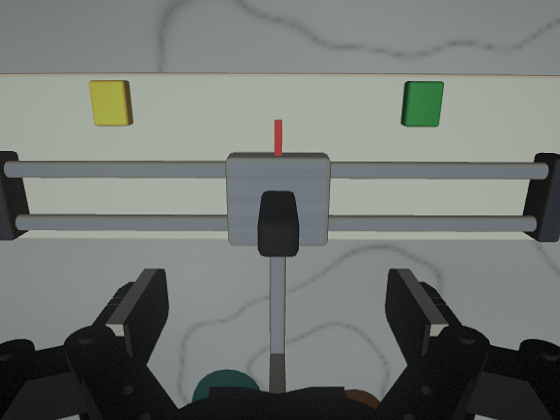

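The wrist view shows the post at (278,222) between the open fingers. Depth puts the open tips at z≈0.150 with the TCP reported at 0.119, so the fingers are about 38 mm shorter than stated. I'll go lower by that amount; the palm will then be at about 0.13, still clear of the post's top.

Call:
step_arm(moves=[1,0,0.003,-0.04,0,1,0,0,-0.043,0,1,0,0,0,0,0,0,0,0,0,0,0,0,0,0,0,0,0,0,0,0,0,0,0,0,0,0,0,0,0], force=40)

```text
time: 5.2
tool_pos: [0.5267, -0.007, 0.0376]
eef_rot: [0.001, 0.018, 1.0, 0.0]
wrist_force: [-1.2, -1.1, 6.0]
opening: 0.0218
```

The post is gripped, with the opening at 21.8 mm. Now the 95 mm slide along the rail.

Call:
step_arm(moves=[0,0.0004,0.01,0,0,0,0.0004,0.012,0,0,0,0.0004,0.012,0,0,0,0.0004,0.012,0,0,0,0.0005,0.013,0,0,0,0.0005,0.013,0,0,0,0.0005,0.013,0,0,0,0.0004,0.01,0,0,0,0,0,0,0,0,0,0,0,0])

```text
time: 6.45
tool_pos: [0.5306, 0.089, 0.0376]
eef_rot: [0.001, 0.018, 1.0, 0.001]
wrist_force: [-1.9, 2.6, 6.7]
opening: 0.0215
```

```bash
cat > chk.py <<'E'
from h import *
import sys
s,p,D,c=wrist("pics/%s.png"%sys.argv[1]);t,_=imaging.camera("top");cv2.imwrite("pics/%st.png"%sys.argv[1],t);ct=imaging.get_calibration("top")
print(s["time"],s["tool_pos"],s["wrist_force"],s["opening"])
yd=np.array([.037,.9993,0])
for n,p,c in(("w",p,c),("t",t,ct)):
    h=cv2.cvtColor(p,cv2.COLOR_BGR2HSV)
    for k,m,z in(("green",cv2.inRange(h,(50,150,60),(75,255,255)),.022),("red",cv2.inRange(h,(0,130,80),(6,255,255))|cv2.inRange(h,(174,130,80),(180,255,255)),.032),("amber",cv2.inRange(h,(7,150,40),(18,255,255)),.04)):
        N,_,st,ce=cv2.connectedComponentsWithStats(m)
        for i in range(1,N):
            if st[i,4]>15:
                X=onz(c,*ce[i],z); print(n,k,st[i],ce[i].round(1),X.round(4),"along",round(X@yd,4))
E
python3 chk.py g1
```

```text
6.45 [0.53055116 0.0890476  0.03760723] [-1.89295763  2.55988881  6.66693537] 0.02147444426846857
w red [272 137  11  51 558] [277.  161.9] [0.4879 0.091  0.032 ] along 0.109
t green [198 307  12  14 120] [203.6 314. ] [0.4656 0.0899 0.022 ] along 0.107
t red [204 294   3  12  21] [205.  299.3] [0.4906 0.0902 0.032 ] along 0.1083
t amber [234 150  32  24 256] [253.6 164. ] [0.7364 0.0416 0.04  ] along 0.0689
```

Pointer and tab agree within about 2 mm. I'll release and lift clear.

Call:
step_arm(moves=[1,0,0,0,0,1,0,0,0,0,1,0,0,0,0,1,0,0,0,0,1,0,0,0.04,0,1,0,0,0.05,0,1,0,0,0.05,0,1,0,0,0,0,1,0,0,0,0])

```text
time: 7.68
tool_pos: [0.5291, 0.0879, 0.176]
eef_rot: [-0.0, 0.018, 1.0, 0.0]
wrist_force: [-0.4, -0.5, -1.4]
opening: 0.0852
```

```bash
python3 chk.py g2; python3 - <<'E'
from h import *
t=cv2.imread("pics/g2t.png");s,_=imaging.camera("scene")
cv2.imwrite("pics/f.png",np.hstack([cv2.resize(t[120:360,120:400],(400,343)),cv2.resize(s[120:330,180:425],(400,343))]))
E
```

```text
7.675 [0.52914075 0.08792683 0.17602539] [-0.44376115 -0.46052427 -1.38379145] 0.0852105977126469
w red [275 114   6  29 173] [277.5 128.1] [0.4881 0.0905 0.032 ] along 0.1085
w amber [241 383  28   9  72] [255.5 386.8] [0.7386 0.0597 0.04  ] along 0.087
t green [198 307  12  14 117] [203.6 314. ] [0.4655 0.0899 0.022 ] along 0.1071
t red [204 295   3  11  16] [205.  300.2] [0.489  0.0899 0.032 ] along 0.1079
t amber [234 150  32  24 257] [253.5 164. ] [0.7365 0.0418 0.04  ] along 0.069
```

View pics/f.png

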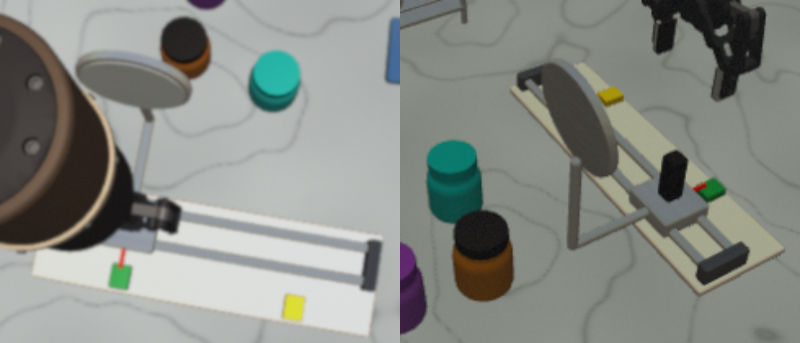

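The pointer (at about (122,258) in the left half) is on the green tab. The jar stands upright in the same place, and the gripper is clear.

```bash
python3 -c "
from bench import bot
print(bot.finish_job())"
```

```text
the job is handed in; nothing more can be done
None
```

I slid the mirror carriage about 95 mm towards +y, so its red pointer now points at the green tab. Then I released it, lifted the gripper clear and handed the job in at about 8 s on the robot's clock.

- **Pointer:** the last top view put it within about 1 mm of the tab's middle along the rail (0.1079 against 0.1071 m). The wrist view's pointer reading agreed, about 1.5 mm off; the tolerance is 13 mm.
- **Jar:** it stands upright, and its outline in the top view is in the same place as at the start. Its colour-blob centre shifted only because the mirror covers a different part of it.
- **Disagreement with the description:** the real fingertips are about 38 mm shorter than the stated tool point implies. My first grasp closed above the post and pressed on its top with about 7 N, without visibly moving anything. I measured the tips from wrist depth, went lower by that amount, and the second grasp held, with the opening at 21.8 mm on the 22 mm post.

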